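# Show the long clay whistle to the inspection camera

### The arm

A 6-joint arm with a two-finger parallel gripper is mounted at the origin on the work surface. World frame = base frame: x ahead of the robot, y to its left, z up, the work surface at z = 0. Lengths are in m, angles in rad, forces in N, time in s.
With the tool pointing down it reaches from about 0.35 to 0.85 m from the base axis. Payload 8.1 kg.
Tool frame: the origin (TCP) lies midway between the tips of the shut fingers; the grasp point (between the pads) lies 19 mm behind it (hold_point_z is the distance from the TCP to the grasp point, in m); z points along the fingers, y is the line along which they close (so a half turn about z gives the same grasp; the last joint's range is limited). The gripper opens to 85 mm and grips with 20 to 120 N. Pads are 22 mm wide; open, the fingers measure 114 mm over their backs; the gripper's body (76 mm by 85 mm) begins 54 mm behind the grasp point. The pads swing forward as they close: fully open they stand 13 mm farther back than shut.
Start: joints at [-1.417, 0.13, 1.488, -0, 1.523, -0.085], TCP at [0.142, -0.583, 0.231] pointing down, gripper open.
Joint ranges: [-2.96, 2.96], [-0.89, 2.26], [0.02, 2.5], [-1.34, 4.48], [0, 2.73], [-2.66, 2.66]. Speed limits (rad/s): [2.39, 2.39, 2.79, 3.14, 3.14, 3.14].

### API

Orientations are given as a unit quaternion [x, y, z, w].
In Python, from workcell import * gives the robot as it stands.
- The arm moves only by the tool play_rows, never from a script. Its argument "plan" is a list of rows, each an object of numbers: "hand": the opening, from 0 (shut) to 1 (fully open); "tx", "ty", "tz": the shift along the tool's x, y, z in cm; "rx", "ry", "rz": the turn, a rotation vector about the tool's x, y, z in degrees. A call has 1 to 12 rows; each row is the pose to reach, as a shift and turn from the pose commanded when the call began, along the tool's axes at that moment; what a row does not reach only later rows make up. A row lasts 1/8 s, in which the tool goes at most 62.5 mm and 10.7 degrees, less where a joint would pass 70% of its speed; a pose out of reach is approached as far as the arm can. A call with a gripper value outside its range is refused whole. The fingers move at their own pace and stop on an object; "newtons" is the grip in N (left out, the last holds). Time passes only in rows, so rows that repeat a pose let the fingers close. It gives the time, the measured TCP pose, the force, the opening and the grip force at its end, in the units of the state.
- get_obs(): the state, without advancing time (a new reading comes with each control period).
- capture(name): name is "scene" or "top" or "wrist"; returns (picture, depth): 420x560x3 uint8, red, green, blue; 420x560 float32, m along the optical axis (not along the pixel's ray), 0 where there is no reading.
- camera_model(name): a dict with "fx", "fy", "cx", "cy" (pixels), "k1" (the pictures are not rectified: a ray, as slopes to the right and down, at radius r is drawn at 1 + k1 r^2 times it, then the intrinsics apply), "R" (3x3) and "t" (3): a world point X has camera coordinates R X + t; the wrist camera has in their place "T_tool_cam" (4x4, takes a point from camera to tool coordinates, whose origin is the TCP and whose axes are the flange's). Camera axes: x right, y down, z forward; pixel columns grow to the right and rows downward; lengths in m; the calibration is good to about 2 mm. A picture is of the moment at which its call begins: read the wrist's pose just before it. camera_model takes no time and is no camera call.
- job_done(): hands the job in; it is judged then, once.
The state is a dict: "t": time; "joints": joint angles; "qd": joint speeds; "tau": joint torques, N m; "eef_pos": TCP position; "orientation": TCP orientation; "force": force on the tool from outside, world axes, zero at the start; "ft_torque": the same for the moment, N m; "opening": finger opening in m; "grasp_force": force on a finger pad.
Only numpy, scipy, OpenCV 4.12 (cv2) and the standard library are available. Lean on these libraries where they do the work, as an engineer would, in place of code of your own. Each camera call takes 0.05 s, during which the arm holds its last target. There are 200 camera calls.

### The job

First clear the camera's picture: lay the gouge that is lying on the table in its wooden rest, handle down in both notches, and let go of it. Then take the longest whistle off the ware board and hold it in the air in front of the inspection camera, the middle of the whistle 110 mm from the lens and centred on the line of sight, beak pointing straight into the lens, finger holes on the upper side, and finish while still holding it there, still. Do not touch the camera or its stand, and leave the two short whistles, the jar and the bowl where they are.

Things in the scene. Friction and masses are not known exactly. Their poses are not given: they have to be found in the camera images.
- gouge: carving gouge lying flat: flat-sided beech handle 140 long, 22 wide, 22 high, then along +x a brass ferrule and thin steel blade (8 dia) on the handle's centre line, ending 135 from the origin; 90 g, balance point about 10 from the origin towards the blade. Origin: centre of the handle's underside, x along the handle towards the blade, z up
- rest: fixed wooden gouge rest: foot 110 x 90, 12 high; two upright cheeks 8 thick at x = -45 and +45, each with an open-topped notch 34 wide at y = 0. Notch floors 60 above the table, horns beside them reach 82. The handle lies along x in both notches, its middle midway between the cheeks, blade either way; fingers fit between the cheeks down to the foot. Origin: centre of the foot's underside, z up
- board: fixed pale plaster ware board, 300 (its x) x 160 (its y), 12 thick; three whistles lie on it side by side about 90 apart, in any order, beaks all towards the board's -y side. Origin at the centre of its underside on the table
- whistle: the longest whistle, brown fired clay, flat-sided with rounded edges: 115 long overall, body 95 long, 28 wide, 24 high, and a narrower beak (16 wide, 14 high) sticking out 20 at the blow end; three finger holes on top; 60 to 125 g. Origin: centre of its underside (middle of the overall length), x towards the beak, z up out of the finger-hole side
- whistle_mid (a point): middle of the long whistle: half its overall length, 12 above its underside; inside the 28 wide body
- whistle_mouth (a point): tip of the long whistle's beak, 57.5 from whistle_mid along the whistle's x
- short_a: short whistle of the same make, 80 long, 28 wide, 24 high, two finger holes; leave it. Origin at the centre of its underside, x towards its beak
- short_b: the other short whistle, the same as short_a; leave it
- camera: fixed inspection camera head: lens barrel 38 dia, 34 long, then a grey box 55 x 50 x 46. Origin: centre of the lens glass, 260 above the table. It looks along its -x, roughly to the robot and 30 degrees down; +x points back into the camera (the way the beak must point), y is level, z is the picture's up. The whistle's middle belongs at x = -110, y = 0, z = 0 here
- stand: the camera's fixed stand: steel foot 140 (x) x 120 x 18, round post 325 tall, 50 behind its centre (+x); it carries the camera head, whose lens is 40 in front of its centre (-x). Origin: centre of the foot's underside; do not touch
- jar: glass jar with white cap, 66 dia, 85 high; leave it. Origin at the centre of its underside
- bowl: dark wooden bowl, 100 dia, 45 high; leave it. Origin at the centre of its underside

How it is judged:
On the way, in this order (a step that is already met when the one before it is completed fails the run):
1. the gouge lies in both notches of its rest, let go and still (x of gouge in the frame of rest between -0.022 and 0.022 m and y of gouge in the frame of rest between -0.008 and 0.008 m and z of gouge in the frame of rest between 0.056 and 0.065 m and angle between the x axis of gouge and the x axis of rest, either way round below 0.15 rad and angle between gouge's own z axis and vertical below 0.12 rad and contact force between the fingers and gouge below 0.1 N and linear speed of gouge below 0.02 m/s), for 0.2 s.
2. the long whistle is held in front of the lens as asked (x of whistle_mid in the frame of camera between -0.125 and -0.095 m and y of whistle_mid in the frame of camera between -0.012 and 0.012 m and z of whistle_mid in the frame of camera between -0.012 and 0.012 m and x of whistle_mouth in the frame of camera above -0.09 m and angle between the x axis of whistle and the x axis of camera, either way round below 0.15 rad and angle between the y axis of whistle and the y axis of camera, either way round below 0.2 rad and angle between whistle's own z axis and vertical below 0.8 rad and height (world z) of whistle_mid above 0.15 m and contact force between the fingers and whistle above 1 N and linear speed of whistle below 0.03 m/s), for 0.3 s.
At the end, for the whole second after the job is handed in: Gouge released in both notches (22 mm along, 8 mm across, 0.15 rad). Long whistle held still in the air by the fingers: middle 95 to 125 mm from the lens, within 12 mm of the line of sight across and in height, beak to the lens within 0.15 rad, holes up within 0.2 rad of roll (all of step 1 and all of step 2); the arm keeps its last pose, push and grip.
It fails at once if a short whistle, the jar or the bowl is moved by more than 20 mm (distance of any of short_a, short_b, jar, bowl from where it was at the start of the episode above 0.02 m).
It fails at once if the camera or its stand is touched with more than 2 N (contact force between stand and anything else above 2 N).
It also fails if it takes over 58 s, if anything falls off the work surface, if the arm or the gripper's body presses on something with over 40 N, if the wrist force passes 120 N, or if a joint passes its speed limit or range.

## Working session

There is one attempt and no reset: what is moved stays moved. The work goes in short steps, Python scripts to look and compute and a tool call to move; the robot and the scene stay as the last step left them, time stands still between calls to the robot, and variables do not carry over. Pictures are saved under pics/ and viewed, at most 10 in all, crops included, and the job is handed in when it is done.

Besides the shell and the picture viewer there is one more tool, called after "Emit:" by a JSON object that holds its "op" and its "data". play_rows: Moves the arm, as the interface text tells. Its arguments: {"type":"object","properties":{"plan":{"type":"array"},"newtons":{"type":"number"}},"required":["plan"]}

```bash
mkdir -p pics; ls; cat > h.py <<'E'
from workcell import *
import numpy as np, cv2
from scipy.spatial.transform import Rotation as R
def snap(n,f):
    o=get_obs(); p,d=capture(n); cv2.imwrite(f'pics/{f}.png',p[:,:,::-1]); np.savez(f'{f}.npz',p=p,d=d,pos=o['eef_pos'],q=o['orientation'],n=n); return p,d
def cloud(f):
    z=np.load(f'{f}.npz'); n=str(z['n']); m=camera_model(n); d=z['d']
    K=np.array([[m['fx'],0,m['cx']],[0,m['fy'],m['cy']],[0,0,1.]])
    v,u=np.mgrid[0:d.shape[0],0:d.shape[1]]
    uv=np.stack([u,v],-1).reshape(-1,1,2).astype(float)
    un=cv2.undistortPoints(uv,K,np.array([m['k1'],0,0,0,0.])).reshape(*d.shape,2)
    P=np.dstack([un*d[...,None],d])
    if 'R' in m: return (P-np.array(m['t']))@np.array(m['R'])
    T=np.array(m['T_tool_cam']); P=P@T[:3,:3].T+T[:3,3]
    return P@R.from_quat(z['q']).as_matrix().T+z['pos']
E
python3 - <<'E'
from h import *
snap('top','top0'); snap('scene','scene0')
print(get_obs()); 
for n in('top','scene','wrist'): print(camera_model(n))
E
```

```text
pics
{'t': 0.1, 'joints': array([-1.41741837e+00,  1.31118353e-01,  1.48916655e+00, -9.93085457e-06,
        1.52300856e+00, -8.53689594e-02]), 'qd': array([ 7.98297321e-05, -5.71596125e-04, -1.56005191e-03, -5.48232465e-04,
       -7.12663708e-05, -7.64593914e-04]), 'tau': array([ 1.62668763e-03, -5.70949316e+01, -5.01943338e+01, -2.82167057e-04,
        8.16935470e-03, -1.13870325e-05]), 'eef_pos': array([ 0.14185108, -0.58247829,  0.2303319 ]), 'orientation': array([ 9.92883058e-01,  1.19090343e-01, -3.38688152e-05, -8.49747850e-04]), 'force': array([0.86018956, 0.47250197, 0.41966573]), 'ft_torque': array([ 0.04325766, -0.02458272,  0.04949809]), 'grasp_force': 0.0, 'opening': 0.08531848581606455}
{'fx': 436.5308363003617, 'fy': 436.5308363003617, 'cx': 278.44100597195376, 'cy': 208.80533053241055, 'k1': -0.018343806046418627, 'R': array([[-0.01216353, -0.99991   ,  0.00566115],
       [-0.99242214,  0.01137975, -0.12234703],
       [ 0.1222716 , -0.00710642, -0.99247124]]), 't': array([0.08631556, 0.64044267, 1.11350225])}
{'fx': 506.0422918387322, 'fy': 506.0422918387322, 'cx': 279.96833028308436, 'cy': 203.5004308269055, 'k1': 0.053963605976799875, 'R': array([[ 0.8154612 ,  0.57862858,  0.01456027],
       [ 0.34484739, -0.4654824 , -0.81511129],
       [-0.46486914,  0.6697127 , -0.57912139]]), 't': array([-0.54717513, -0.01219062,  1.6473475 ])}
{'fx': 317.8571791886534, 'fy': 317.8571791886534, 'cx': 284.1233302327954, 'cy': 206.64952701938205, 'k1': -0.028155368063492676, 'T_tool_cam': array([[ 2.51637856e-04, -9.64928152e-01, -2.62513996e-01,
         6.69834468e-02],
       [ 9.99999644e-01,  3.15338255e-05,  8.42659418e-04,
        -7.96581696e-04],
       [-8.04827724e-04, -2.62514115e-01,  9.64927817e-01,
        -1.43375842e-01],
       [ 0.00000000e+00,  0.00000000e+00,  0.00000000e+00,
         1.00000000e+00]])}
```

View pics/top0.png

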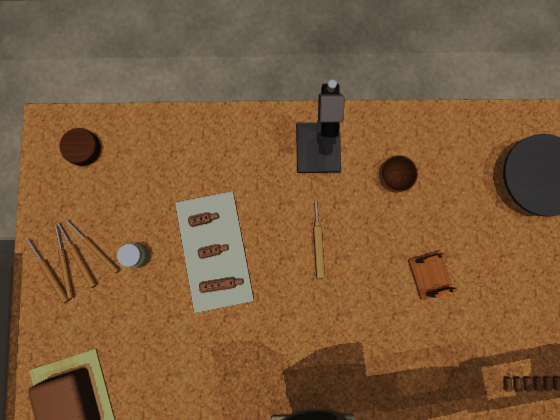

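View pics/scene0.png

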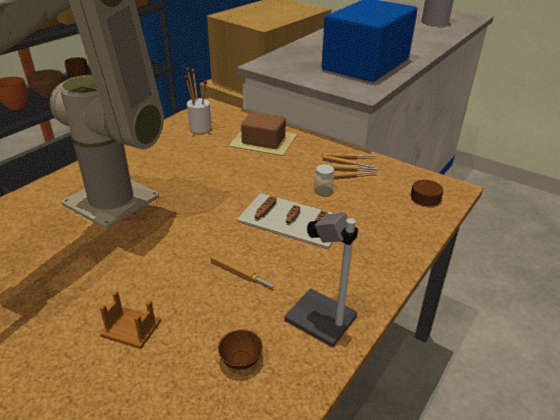

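The top picture shows the gouge handle from (320,278) to (318,226) with its blade tip at (316,203). The rest is around (432,275), the long whistle at (199,287) to (243,282) with its beak to the right, and the camera box at (331,108) with the lens towards (329,135).

```bash
cat > m.py <<'E'
from h import *
P=cloud('top0'); I=np.load('top0.npz')['p'].astype(int)
def reg(n,u0,u1,v0,v1,z0,z1,extra=None):
    Q=P[v0:v1,u0:u1].reshape(-1,3); C=I[v0:v1,u0:u1].reshape(-1,3)
    k=(Q[:,2]>z0)&(Q[:,2]<z1)
    if extra is not None: k&=extra(C)
    q=Q[k]; r=cv2.minAreaRect(q[:,:2].astype(np.float32)*1000)
    c=q[:,:2].mean(0); w,v=np.linalg.eigh(np.cov((q[:,:2]-c).T)); a=np.degrees(np.arctan2(v[1,1],v[0,1]))
    print(n,len(q),'mean',q.mean(0).round(4),'zmed',np.median(q[:,2]).round(4),'rect',np.round(r[0],1),np.round(r[1],1),round(r[2],1),'pca',a.round(1)); return q
reg('table',345,375,190,300,-.02,.02)
reg('handle',305,332,215,290,.013,.035)
reg('gouge',305,332,195,290,.008,.035)
reg('foot',405,460,245,303,.006,.03)
reg('horns',405,460,245,303,.05,.1)
reg('board',170,260,185,315,.005,.018)
br=lambda C:(C[:,0]-C[:,2]>25)
reg('long',192,248,272,298,.018,.06,br)
reg('longbody',192,235,272,298,.018,.06,br)
reg('s1',190,235,240,262,.018,.06,br)
reg('s2',185,222,208,230,.018,.06,br)
reg('standfoot',290,350,118,180,.008,.03)
q=reg('cam',305,350,75,160,.2,.5)
reg('jar',112,152,238,275,.06,.12)
reg('bowl',375,422,150,195,.02,.07)
for z in np.arange(.22,.36,.01):
    s=q[abs(q[:,2]-z)<.005]; 
    if len(s)>3: print(z.round(3),len(s),s.min(0).round(3),s.max(0).round(3))
E
python3 m.py
```

```text
table 3286 mean [ 0.547  -0.1398  0.0007] zmed 0.0006 rect [ 548.5 -140.4] [ 81.3 296.2] 88.3 pca 178.0
handle 471 mean [ 0.5333 -0.0266  0.0215] zmed 0.0219 rect [542.7 -26.4] [167.6  22.5] 2.5 pca -178.0
gouge 527 mean [ 0.5428 -0.026   0.0206] zmed 0.0213 rect [560.4 -25. ] [203.  24.] 3.4 pca -177.9
foot 1189 mean [ 0.4645 -0.3216  0.013 ] zmed 0.0128 rect [ 467.9 -334. ] [140.8 148.5] 89.2 pca -171.0
horns 228 mean [ 0.4611 -0.324   0.0692] zmed 0.0651 rect [ 464.8 -324.1] [99.5 61.9] 14.9 pca -165.0
board 5787 mean [0.5341 0.252  0.0121] zmed 0.0122 rect [540.3 250.9] [238.1 345.6] 89.4 pca -170.0
long 406 mean [0.4463 0.2353 0.0348] zmed 0.0351 rect [446.6 232.1] [ 27.  113.8] 8.0 pca 97.8
longbody 360 mean [0.4454 0.2417 0.0353] zmed 0.0355 rect [445.2 242. ] [27.  93.7] 8.0 pca 97.9
s1 266 mean [0.5344 0.2557 0.0341] zmed 0.0346 rect [535.5 253.3] [27.  78.5] 13.2 pca 102.9
s2 261 mean [0.6186 0.2826 0.0341] zmed 0.0345 rect [619.9 280.3] [26.6 78.3] 12.3 pca 101.9
standfoot 1893 mean [ 0.8057 -0.0276  0.0184] zmed 0.0185 rect [815.5 -26.9] [132.2 141.4] 89.8 pca -147.2
cam 1181 mean [ 0.8184 -0.0307  0.3032] zmed 0.3042 rect [820.9 -32.4] [107.7  50.4] 0.3 pca -178.7
jar 490 mean [0.5242 0.4545 0.0829] zmed 0.0846 rect [524.8 456.9] [56.9 57.4] 88.1 pca 93.8
bowl 568 mean [ 0.7403 -0.2522  0.0352] zmed 0.0364 rect [ 734.6 -243.5] [95.9 97.8] 2.1 pca -141.8
0.27 50 [ 0.768 -0.051  0.265] [ 0.827 -0.008  0.275]
0.28 149 [ 0.767 -0.05   0.275] [ 0.874 -0.007  0.285]
0.29 96 [ 0.776 -0.056  0.285] [ 0.859 -0.008  0.295]
0.3 313 [ 0.793 -0.058  0.295] [ 0.875 -0.007  0.305]
0.31 274 [ 0.802 -0.057  0.305] [ 0.866 -0.008  0.315]
0.32 256 [ 0.82  -0.058  0.315] [ 0.873 -0.008  0.325]
0.33 41 [ 0.836 -0.05   0.325] [ 0.872 -0.019  0.33 ]
```

```bash
cat >> h.py <<'E'
def tool(yaw):  # tool pointing down, tool x at yaw deg
    c,s=np.cos(np.radians(yaw)),np.sin(np.radians(yaw)); return np.array([[c,s,0],[s,-c,0],[0,0,-1.]])
def to(p,M):
    o=get_obs(); R0=R.from_quat(o['orientation']); d=np.array(p)-o['eef_pos']
    t=R0.inv().apply(d)*100; r=np.degrees((R0.inv()*R.from_matrix(M)).as_rotvec())
    print('t',o['t'],'shift cm',t.round(2),'turn',r.round(1),'rows>=',np.ceil(max(np.linalg.norm(d)/.0625,np.linalg.norm(r)/10.7)))
E
python3 -c "
from h import *
to([.465,-.324,.2],tool(15))"
```

```text
t 0.1 shift cm [ 37.51 -17.47   3.07] turn [-0.1 -0.  -1.3] rows>= 7.0
```

Emit:
{"op": "play_rows", "data": {"plan": [{"tx":37.5,"ty":-17.5,"tz":3,"rz":-1.3,"hand":0.8},{"tx":37.5,"ty":-17.5,"tz":3,"rz":-1.3},{"tx":37.5,"ty":-17.5,"tz":3,"rz":-1.3},{"tx":37.5,"ty":-17.5,"tz":3,"rz":-1.3},{"tx":37.5,"ty":-17.5,"tz":3,"rz":-1.3},{"tx":37.5,"ty":-17.5,"tz":3,"rz":-1.3},{"tx":37.5,"ty":-17.5,"tz":3,"rz":-1.3},{"tx":37.5,"ty":-17.5,"tz":3,"rz":-1.3},{"tx":37.5,"ty":-17.5,"tz":3,"rz":-1.3},{"tx":37.5,"ty":-17.5,"tz":3,"rz":-1.3}]}}

```text
$.plan[0]: bad value
```

```bash
python3 - <<'E'
from h import *
o=get_obs(); print(o['eef_pos'],np.degrees(np.arctan2(*(R.from_quat(o['orientation']).as_matrix()[[1,0],0]))))
p,d=snap('wrist','w1'); P=cloud('w1')
print(np.median(P[...,2][P[...,2]<.03]))
for lo,hi in((.006,.02),(.045,.07),(.074,.095)):
    k=(P[...,2]>lo)&(P[...,2]<hi)&(abs(P[...,0]-.465)<.1)&(abs(P[...,1]+.324)<.1)
    q=P[k]; print(lo,len(q),cv2.minAreaRect(q[:,:2].astype(np.float32)*1000),q.mean(0).round(4))
k=(P[...,2]>.074)&(P[...,2]<.095)&(abs(P[...,0]-.465)<.1)&(abs(P[...,1]+.324)<.1)
n,l,s,c=cv2.connectedComponentsWithStats(k.astype(np.uint8))
for i in range(1,n):
    if s[i,4]>15:print(s[i],P[l==i].mean(0).round(4))
to([.539,-.0265,.12],tool(2.2))
E
```

```text
[ 0.14185108 -0.58247829  0.2303319 ] 13.679211666898011
0.0005388903678625878
0.006 0 ((0.0, 0.0), (0.0, 0.0), 0.0) [nan nan nan]
0.045 0 ((0.0, 0.0), (0.0, 0.0), 0.0) [nan nan nan]
0.074 0 ((0.0, 0.0), (0.0, 0.0), 0.0) [nan nan nan]
t 0.15 shift cm [ 51.74 -44.62  11.12] turn [-0.1  0.  11.5] rows>= 12.0<stdin>:7: RuntimeWarning: Mean of empty slice.
  ret = um.true_divide(
```

View pics/w1.png

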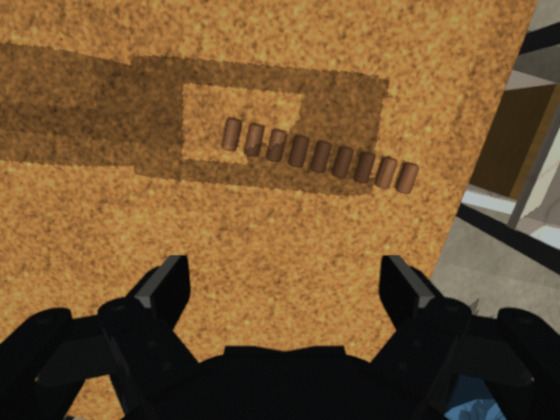

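That call was refused, so the picture only shows the start view: the open fingers at (165,290) and (405,290), over the table. I'll fill in every key and try again.

Emit:
{"op": "play_rows", "data": {"plan": [{"tx":37.5,"ty":-17.5,"tz":3,"rx":0,"ry":0,"rz":-1.3,"hand":0.8},{"tx":37.5,"ty":-17.5,"tz":3,"rx":0,"ry":0,"rz":-1.3,"hand":0.8},{"tx":37.5,"ty":-17.5,"tz":3,"rx":0,"ry":0,"rz":-1.3,"hand":0.8},{"tx":37.5,"ty":-17.5,"tz":3,"rx":0,"ry":0,"rz":-1.3,"hand":0.8},{"tx":37.5,"ty":-17.5,"tz":3,"rx":0,"ry":0,"rz":-1.3,"hand":0.8},{"tx":37.5,"ty":-17.5,"tz":3,"rx":0,"ry":0,"rz":-1.3,"hand":0.8},{"tx":37.5,"ty":-17.5,"tz":3,"rx":0,"ry":0,"rz":-1.3,"hand":0.8},{"tx":37.5,"ty":-17.5,"tz":3,"rx":0,"ry":0,"rz":-1.3,"hand":0.8},{"tx":37.5,"ty":-17.5,"tz":3,"rx":0,"ry":0,"rz":-1.3,"hand":0.8},{"tx":37.5,"ty":-17.5,"tz":3,"rx":0,"ry":0,"rz":-1.3,"hand":0.8}]}}

```text
t: 1.4
eef_pos: [0.4641, -0.3252, 0.2013]
orientation: [0.992, 0.13, -0.0, 0.0]
force: [-0.3, 0.6, -0.3]
opening: 0.0685
grasp_force: 0.0
```

```bash
python3 - <<'E'
from h import *
p,d=snap('wrist','w2'); P=cloud('w2')
print(np.median(P[...,2][P[...,2]<.005]))
near=(abs(P[...,0]-.465)<.1)&(abs(P[...,1]+.324)<.1)
for lo,hi in((.008,.02),(.045,.07),(.074,.095)):
    k=(P[...,2]>lo)&(P[...,2]<hi)&near
    q=P[k]; print(lo,len(q),len(q) and cv2.minAreaRect(q[:,:2].astype(np.float32)*1000),q.mean(0).round(4))
    n,l,s,c=cv2.connectedComponentsWithStats(k.astype(np.uint8))
    for i in range(1,n):
        if s[i,4]>30:print(s[i],P[l==i].mean(0).round(4))
to([.539,-.0265,.12],tool(2.2))
E
```

```text
0.0007600988124390751
0.008 7063 ((464.6115417480469, -322.9051208496094), (109.85031127929688, 90.11813354492188), 15.68675422668457) [ 0.466  -0.3226  0.0127]
[ 239  131   87  103 7063] [ 0.466  -0.3226  0.0127]
0.045 1166 ((464.4370422363281, -322.78448486328125), (98.21687316894531, 59.92245864868164), 15.7207612991333) [ 0.4559 -0.3251  0.0587]
[247 139  69  12 445] [ 0.5083 -0.3098  0.06  ]
[251 231  65  16 721] [ 0.4235 -0.3345  0.0578]
0.074 717 ((464.4608459472656, -322.6771545410156), (98.02733612060547, 60.01725769042969), 15.609048843383789) [ 0.4647 -0.3222  0.0817]
[302 141  17  11 173] [ 0.5142 -0.3331  0.0823]
[245 142  17  11 183] [ 0.5018 -0.2883  0.082 ]
[249 242  16  13 184] [ 0.4159 -0.3123  0.0813]
[302 242  15  12 177] [ 0.4286 -0.357   0.0813]
t 1.45 shift cm [ 14.91 -26.94   8.13] turn [ 0.   0.  12.7] rows>= 6.0
```

View pics/w2.png

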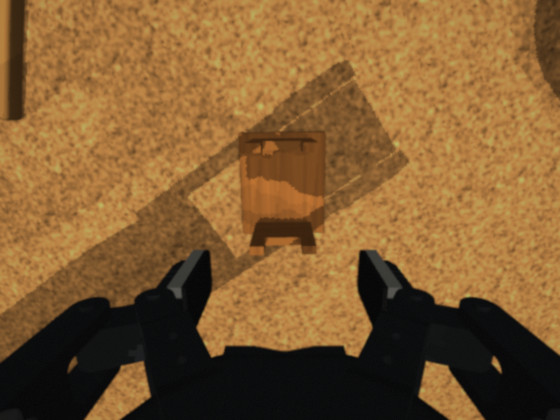

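The picture shows the rest square to the tool, foot from (240,131) to (326,233). That puts its centre at (0.4645, -0.3228), turned 15.65°. Next is the gouge.

Emit:
{"op": "play_rows", "data": {"plan": [{"tx":14.9,"ty":-26.9,"tz":8,"rx":0,"ry":0,"rz":12.7,"hand":0.8},{"tx":14.9,"ty":-26.9,"tz":8,"rx":0,"ry":0,"rz":12.7,"hand":0.8},{"tx":14.9,"ty":-26.9,"tz":8,"rx":0,"ry":0,"rz":12.7,"hand":0.8},{"tx":14.9,"ty":-26.9,"tz":8,"rx":0,"ry":0,"rz":12.7,"hand":0.8},{"tx":14.9,"ty":-26.9,"tz":8,"rx":0,"ry":0,"rz":12.7,"hand":0.8},{"tx":14.9,"ty":-26.9,"tz":8,"rx":0,"ry":0,"rz":12.7,"hand":0.8},{"tx":14.9,"ty":-26.9,"tz":8,"rx":0,"ry":0,"rz":12.7,"hand":0.8},{"tx":14.9,"ty":-26.9,"tz":8,"rx":0,"ry":0,"rz":12.7,"hand":0.8}]}}

```text
t: 2.45
eef_pos: [0.5395, -0.0276, 0.1219]
orientation: [1.0, 0.019, 0.0, 0.0]
force: [-0.2, 0.3, 0.4]
opening: 0.0686
grasp_force: 0.0
```

```bash
python3 - <<'E'
from h import *
p,d=snap('wrist','w3'); P=cloud('w3')
near=(abs(P[...,0]-.55)<.2)&(abs(P[...,1]+.026)<.03)
for lo,hi in((.008,.03),(.018,.03)):
    k=(P[...,2]>lo)&(P[...,2]<hi)&near
    q=P[k]; print(lo,len(q),cv2.minAreaRect(q[:,:2].astype(np.float32)*1000),q.mean(0).round(4),q.min(0),q.max(0))
for x in np.arange(.44,.7,.02):
    k2=k&(abs(P[...,0]-x)<.005)
    if k2.sum()>5: y=P[k2][:,1]; print(x.round(2),y.min().round(4),y.max().round(4))
to([.539,-.0265,.004],tool(2.2))
E
```

```text
0.008 5547 ((560.6734619140625, -23.624347686767578), (205.1524658203125, 22.037466049194336), 2.2942416667938232) [ 0.5519 -0.024   0.021 ] [ 0.45844402 -0.03860792  0.01106388] [ 0.66321654 -0.01194016  0.02488889]
0.018 4605 ((533.451904296875, -24.70353126525879), (150.6572265625, 21.998279571533203), 2.253649950027466) [ 0.5358 -0.0247  0.0221] [ 0.45844402 -0.03843942  0.01801291] [ 0.60887587 -0.01194016  0.02488889]
0.46 -0.0384 -0.0168
0.48 -0.0379 -0.0163
0.5 -0.037 -0.0149
0.52 -0.036 -0.0144
0.54 -0.0351 -0.014
0.56 -0.0342 -0.0126
0.58 -0.034 -0.0122
0.6 -0.0323 -0.0126
t 2.5 shift cm [-0.06 -0.12 11.79] turn [ 0.  -0.1 -0. ] rows>= 2.0
```

View pics/w3.png

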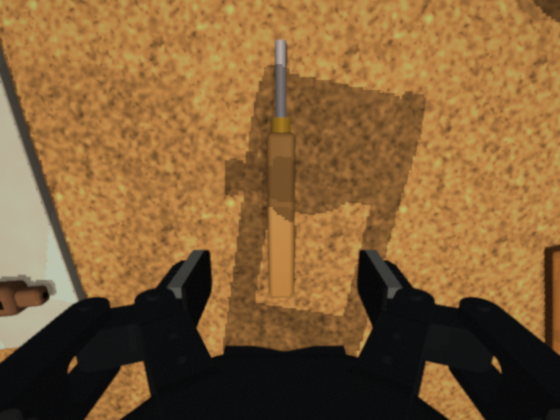

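The picture shows the handle centred between the fingers, spanning (281,132) to (281,297), blade pointing away. I'll go down and grip it.

Emit:
{"op": "play_rows", "data": {"plan": [{"tx":-0.1,"ty":-0.3,"tz":5,"rx":0,"ry":0,"rz":0,"hand":0.8},{"tx":-0.1,"ty":-0.3,"tz":10,"rx":0,"ry":0,"rz":0,"hand":0.8},{"tx":-0.1,"ty":-0.3,"tz":11.9,"rx":0,"ry":0,"rz":0,"hand":0.8},{"tx":-0.1,"ty":-0.3,"tz":11.9,"rx":0,"ry":0,"rz":0,"hand":0.8},{"tx":-0.1,"ty":-0.3,"tz":11.9,"rx":0,"ry":0,"rz":0,"hand":0.1},{"tx":-0.1,"ty":-0.3,"tz":11.9,"rx":0,"ry":0,"rz":0,"hand":0.1},{"tx":-0.1,"ty":-0.3,"tz":11.9,"rx":0,"ry":0,"rz":0,"hand":0.1},{"tx":-0.1,"ty":-0.3,"tz":11.9,"rx":0,"ry":0,"rz":0,"hand":0.1},{"tx":-0.1,"ty":-0.3,"tz":11.9,"rx":0,"ry":0,"rz":0,"hand":0.1},{"tx":-0.1,"ty":-0.3,"tz":11.9,"rx":0,"ry":0,"rz":0,"hand":0.1}], "newtons": 50}}

```text
t: 3.75
eef_pos: [0.5399, -0.0231, 0.0043]
orientation: [1.0, 0.02, 0.002, 0.0]
force: [-1.2, -0.3, 7.4]
opening: 0.0206
grasp_force: 51.1
```

Emit:
{"op": "play_rows", "data": {"plan": [{"tx":0,"ty":0,"tz":-5,"rx":0,"ry":0,"rz":0,"hand":0.1},{"tx":0,"ty":0,"tz":-10,"rx":0,"ry":0,"rz":0,"hand":0.1},{"tx":0,"ty":0,"tz":-14,"rx":0,"ry":0,"rz":0,"hand":0.1},{"tx":0,"ty":0,"tz":-14,"rx":0,"ry":0,"rz":0,"hand":0.1},{"tx":0,"ty":0,"tz":-14,"rx":0,"ry":0,"rz":0,"hand":0.1},{"tx":0,"ty":0,"tz":-14,"rx":0,"ry":0,"rz":0,"hand":0.1}]}}

```text
t: 4.5
eef_pos: [0.537, -0.0227, 0.1405]
orientation: [1.0, 0.02, -0.001, -0.0]
force: [-0.0, -0.7, -1.1]
opening: 0.021
grasp_force: 50.0
```

```bash
python3 - <<'E'
from h import *
p,d=snap('wrist','w4'); P=cloud('w4'); o=get_obs()
M=R.from_quat(o['orientation']).as_matrix(); Q=(P-o['eef_pos'])@M
k=(abs(Q[...,1])<.02)&(Q[...,0]>.03)&(Q[...,2]<.06)&(Q[...,2]>-.03)
q=Q[k]; print(len(q),cv2.minAreaRect(q[:,:2].astype(np.float32)*1000),q.min(0),q.max(0))
for x in np.arange(.03,.16,.02):
    s=q[abs(q[:,0]-x)<.006]
    if len(s)>3: print(x.round(2),s[:,1].min().round(4),s[:,1].max().round(4),np.median(s[:,2]).round(4))
to([.4755,-.3197,.14],tool(15.65))
E
```

```text
7048 ((70.63126373291016, 0.012310981750488281), (81.65084838867188, 22.0435791015625), 1.2792246341705322) [ 0.0300072  -0.0117655  -0.02038304] [ 1.11401320e-01  1.03750427e-02 -6.33757993e-05]
0.03 -0.0114 0.0101 -0.0182
0.05 -0.0116 0.0103 -0.018
0.07 -0.0078 0.0066 -0.0118
0.09 -0.0048 0.0032 -0.0106
0.11 -0.0047 0.003 -0.0105
t 4.55 shift cm [-7.33 29.43  0.06] turn [ -0.1   0.2 -13.4] rows>= 5.0
```

```bash
python3 - <<'E'
from h import *
for f,c in(('w3',None),('w4',None)):
    z=np.load(f+'.npz'); P=cloud(f); M=R.from_quat(z['q']).as_matrix(); Q=(P-z['pos'])@M
    zt=.1219-.022 if f=='w3' else -.018
    k=(abs(Q[...,1])<.03)&(Q[...,0]>.02)&(abs(Q[...,2]-zt-.004)<.012)
    q=Q[k]; xs=[]
    for x in np.arange(.04,.14,.002):
        s=q[abs(q[:,0]-x)<.001]
        if len(s)>1: xs.append((x.round(3).item(),(np.ptp(s[:,1])*1000).round(1).item()))
    print(f,z['pos'],xs)
E
```

```text
w3 [ 0.53951951 -0.02762099  0.12193547] [(0.04, 21.6), (0.042, 21.6), (0.044, 21.6), (0.046, 21.4), (0.048, 21.4), (0.05, 21.3), (0.052, 21.2), (0.054, 21.2), (0.056, 20.4), (0.058, 18.2), (0.06, 13.9), (0.062, 13.8), (0.064, 13.8), (0.066, 13.8), (0.068, 14.6), (0.07, 14.5), (0.072, 6.9), (0.074, 6.9), (0.076, 6.9), (0.078, 6.8), (0.08, 6.8), (0.082, 6.8), (0.084, 6.8), (0.086, 6.8), (0.088, 6.8), (0.09, 6.7), (0.092, 6.7), (0.094, 6.7), (0.096, 6.7), (0.098, 6.7), (0.1, 6.7), (0.102, 6.7), (0.104, 6.6), (0.106, 6.6), (0.108, 6.6), (0.11, 6.6), (0.112, 6.6), (0.114, 6.6), (0.116, 7.3), (0.118, 7.3), (0.12, 7.3), (0.122, 7.3), (0.124, 6.5)]
w4 [ 0.5369834  -0.02271734  0.14054027] [(0.04, 22.1), (0.042, 22.0), (0.044, 21.9), (0.046, 21.8), (0.048, 21.7), (0.05, 21.5), (0.052, 21.4), (0.054, 21.3), (0.056, 20.4), (0.058, 18.2), (0.06, 14.5), (0.062, 14.5), (0.064, 14.4), (0.066, 14.4), (0.068, 14.3), (0.07, 7.8), (0.072, 7.8), (0.074, 7.7), (0.076, 7.7), (0.078, 7.7), (0.08, 7.7), (0.082, 7.6), (0.084, 7.6), (0.086, 7.6), (0.088, 7.6), (0.09, 7.5), (0.092, 7.9), (0.094, 7.9), (0.096, 7.9), (0.098, 7.8), (0.1, 7.8), (0.102, 7.7), (0.104, 7.7), (0.106, 7.7), (0.108, 7.6), (0.11, 7.6), (0.112, 7.6)]
```

Emit:
{"op": "play_rows", "data": {"plan": [{"tx":-7.3,"ty":29.4,"tz":0,"rx":0,"ry":0,"rz":-13.4,"hand":0.1},{"tx":-7.3,"ty":29.4,"tz":0,"rx":0,"ry":0,"rz":-13.4,"hand":0.1},{"tx":-7.3,"ty":29.4,"tz":0,"rx":0,"ry":0,"rz":-13.4,"hand":0.1},{"tx":-7.3,"ty":29.4,"tz":0,"rx":0,"ry":0,"rz":-13.4,"hand":0.1},{"tx":-7.3,"ty":29.4,"tz":0,"rx":0,"ry":0,"rz":-13.4,"hand":0.1},{"tx":-7.3,"ty":29.4,"tz":0,"rx":0,"ry":0,"rz":-13.4,"hand":0.1},{"tx":-7.3,"ty":29.4,"tz":0,"rx":0,"ry":0,"rz":-13.4,"hand":0.1},{"tx":-7.3,"ty":29.4,"tz":0,"rx":0,"ry":0,"rz":-13.4,"hand":0.1}]}}

```text
t: 5.55
eef_pos: [0.4771, -0.3181, 0.1417]
orientation: [0.991, 0.137, -0.0, -0.001]
force: [-0.1, 0.9, -0.8]
opening: 0.0209
grasp_force: 50.0
```

```bash
python3 -c "
from h import *
to([.4755,-.3197,.065],tool(15.65))"
```

```text
t 5.55 shift cm [-0.19  0.12  7.67] turn [-0.1  0.   0.1] rows>= 2.0
```

Emit:
{"op": "play_rows", "data": {"plan": [{"tx":-0.2,"ty":0.1,"tz":2,"rx":0,"ry":0,"rz":0,"hand":0.1},{"tx":-0.2,"ty":0.1,"tz":4,"rx":0,"ry":0,"rz":0,"hand":0.1},{"tx":-0.2,"ty":0.1,"tz":6,"rx":0,"ry":0,"rz":0,"hand":0.1},{"tx":-0.2,"ty":0.1,"tz":7,"rx":0,"ry":0,"rz":0,"hand":0.1},{"tx":-0.2,"ty":0.1,"tz":7.6,"rx":0,"ry":0,"rz":0,"hand":0.1},{"tx":-0.2,"ty":0.1,"tz":7.6,"rx":0,"ry":0,"rz":0,"hand":0.1},{"tx":-0.2,"ty":0.1,"tz":7.6,"rx":0,"ry":0,"rz":0,"hand":0.1}]}}

```text
t: 6.42
eef_pos: [0.4758, -0.3215, 0.0671]
orientation: [0.991, 0.136, 0.0, 0.001]
force: [0.6, -0.7, -1.1]
opening: 0.0205
grasp_force: 50.0
```

Emit:
{"op": "play_rows", "data": {"plan": [{"tx":0,"ty":-0.1,"tz":0.1,"rx":0,"ry":0,"rz":0,"hand":0.1},{"tx":0,"ty":-0.1,"tz":0.2,"rx":0,"ry":0,"rz":0,"hand":0.1},{"tx":0,"ty":-0.1,"tz":0.2,"rx":0,"ry":0,"rz":0,"hand":0.1},{"tx":0,"ty":-0.1,"tz":0.2,"rx":0,"ry":0,"rz":0,"hand":0.7},{"tx":0,"ty":-0.1,"tz":0.2,"rx":0,"ry":0,"rz":0,"hand":0.7},{"tx":0,"ty":-0.1,"tz":0.2,"rx":0,"ry":0,"rz":0,"hand":0.7},{"tx":0,"ty":-0.1,"tz":0.2,"rx":0,"ry":0,"rz":0,"hand":0.7},{"tx":0,"ty":-0.1,"tz":-4,"rx":0,"ry":0,"rz":0,"hand":0.7},{"tx":0,"ty":-0.1,"tz":-8,"rx":0,"ry":0,"rz":0,"hand":0.7},{"tx":0,"ty":-0.1,"tz":-12,"rx":0,"ry":0,"rz":0,"hand":0.7},{"tx":0,"ty":-0.1,"tz":-12,"rx":0,"ry":0,"rz":0,"hand":0.7},{"tx":0,"ty":-0.1,"tz":-12,"rx":0,"ry":0,"rz":0,"hand":0.7}]}}

```text
t: 7.92
eef_pos: [0.4748, -0.3199, 0.1858]
orientation: [0.991, 0.136, -0.0, -0.0]
force: [0.7, -0.2, -0.2]
opening: 0.0599
grasp_force: 0.0
```

```bash
python3 - <<'E'
from h import *
p,d=snap('wrist','w5'); P=cloud('w5')
c=np.array([.4645,-.3228]);a=np.radians(15.65);A=np.array([[np.cos(a),np.sin(a)],[-np.sin(a),np.cos(a)]])
L=(P[...,:2]-c)@A.T
k=(abs(L[...,1])<.016)&(abs(L[...,0])<.15)&(P[...,2]>.064)&(P[...,2]<.1)
q=L[k]; z=P[k][:,2]; print(len(q),cv2.minAreaRect(q.astype(np.float32)*1000),np.median(z))
for x in np.arange(-.09,.15,.02):
    m=abs(q[:,0]-x)<.004
    if m.sum()>3: print(x.round(2),q[m,1].min().round(4),q[m,1].max().round(4),np.median(z[m]).round(4))
# camera/stand from top and scene
for f in('top0','scene0'):
    P=cloud(f); I=np.load(f+'.npz')['p'].astype(int)
    k=(P[...,2]>.012)&(P[...,2]<.025)&(abs(P[...,0]-.81)<.11)&(abs(P[...,1]+.03)<.09)&(I.max(-1)<75)
    q=P[k]; print(f,'foot',len(q),cv2.minAreaRect(q[:,:2].astype(np.float32)*1000))
    k=(P[...,2]>.22)&(P[...,2]<.34)&(abs(P[...,0]-.83)<.09)&(abs(P[...,1]+.03)<.06)
    q=P[k]; print('head',len(q),q.min(0),q.max(0))
E
```

```text
5364 ((32.426109313964844, 0.05237770080566406), (203.49752807617188, 22.039888381958008), 0.16361786425113678) 0.08218809145765832
-0.07 -0.0108 0.0103 0.0822
-0.05 -0.0106 0.0101 0.0825
-0.03 -0.0104 0.0109 0.0826
-0.01 -0.0111 0.0107 0.0825
0.01 -0.0108 0.0104 0.0824
0.03 -0.0105 0.0111 0.0825
0.05 -0.0103 0.0109 0.0825
0.07 -0.0101 0.0107 0.0794
0.09 -0.0031 0.0038 0.0749
0.11 -0.003 0.0038 0.0753
0.13 -0.0037 0.0037 0.0753
top0 foot 1833 ((813.9486694335938, -32.547306060791016), (137.77520751953125, 119.21742248535156), 0.14857450127601624)
head 1181 [ 0.7669844  -0.05772215  0.26382082] [ 0.87470909 -0.00729745  0.32986421]
scene0 foot 1495 ((816.6124267578125, -32.67823791503906), (118.5911636352539, 136.81820678710938), 89.61034393310547)
head 1380 [ 0.76321026 -0.05844097  0.22015364] [ 0.87730469 -0.00397359  0.3265199 ]
```

View pics/w5.png

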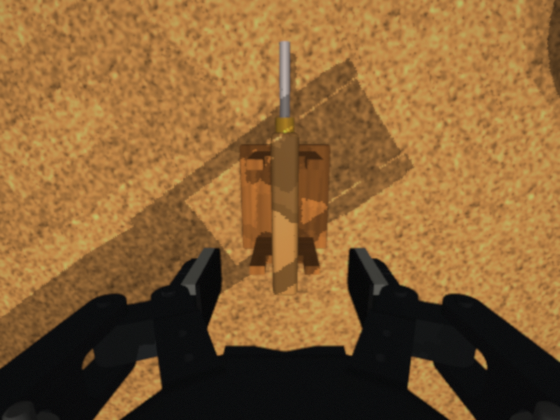

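The gouge lies in both notches: the handle runs along the picture centre, the underside is at 60 mm, and it is about 0 mm off across. On to the whistle.

```bash
python3 -c "
from h import *
to([.4466,.232,.14],tool(98))"
```

```text
t 7.975 shift cm [ 12.24 -53.85   4.56] turn [ -0.1  -0.  -82.3] rows>= 9.0
```

Emit:
{"op": "play_rows", "data": {"plan": [{"tx":12.2,"ty":-53.9,"tz":4.6,"rx":0,"ry":0,"rz":-82.3,"hand":0.7},{"tx":12.2,"ty":-53.9,"tz":4.6,"rx":0,"ry":0,"rz":-82.3,"hand":0.7},{"tx":12.2,"ty":-53.9,"tz":4.6,"rx":0,"ry":0,"rz":-82.3,"hand":0.7},{"tx":12.2,"ty":-53.9,"tz":4.6,"rx":0,"ry":0,"rz":-82.3,"hand":0.7},{"tx":12.2,"ty":-53.9,"tz":4.6,"rx":0,"ry":0,"rz":-82.3,"hand":0.7},{"tx":12.2,"ty":-53.9,"tz":4.6,"rx":0,"ry":0,"rz":-82.3,"hand":0.7},{"tx":12.2,"ty":-53.9,"tz":4.6,"rx":0,"ry":0,"rz":-82.3,"hand":0.7},{"tx":12.2,"ty":-53.9,"tz":4.6,"rx":0,"ry":0,"rz":-82.3,"hand":0.7},{"tx":12.2,"ty":-53.9,"tz":4.6,"rx":0,"ry":0,"rz":-82.3,"hand":0.7},{"tx":12.2,"ty":-53.9,"tz":4.6,"rx":0,"ry":0,"rz":-82.3,"hand":0.7},{"tx":12.2,"ty":-53.9,"tz":4.6,"rx":0,"ry":0,"rz":-82.3,"hand":0.7},{"tx":12.2,"ty":-53.9,"tz":4.6,"rx":0,"ry":0,"rz":-82.3,"hand":0.7}]}}

```text
t: 9.48
eef_pos: [0.4467, 0.2305, 0.1397]
orientation: [0.657, 0.754, -0.001, -0.0]
force: [-0.1, -0.7, -0.3]
opening: 0.0596
grasp_force: 0.0
```

```bash
python3 - <<'E'
from h import *
p,d=snap('wrist','w6'); P=cloud('w6'); C=p.astype(int)
near=(abs(P[...,0]-.446)<.04)&(abs(P[...,1]-.232)<.09)
print('board',np.median(P[near&(P[...,2]>.006)&(P[...,2]<.018)][:,2]))
for lo,hi in((.02,.05),(.033,.045)):
    k=(P[...,2]>lo)&(P[...,2]<hi)&near&(C[...,0]-C[...,2]>20)
    q=P[k]; r=cv2.minAreaRect(q[:,:2].astype(np.float32)*1000); print(lo,len(q),r,np.median(q[:,2]))
to([.4466,.232,.017],tool(98))
E
```

```text
board 0.012756009864255888
0.02 4133 ((446.474853515625, 234.634033203125), (28.0247745513916, 114.19947814941406), 7.980471134185791) 0.03594654008504285
0.033 3400 ((446.3006896972656, 236.11288452148438), (25.93285369873047, 109.85319519042969), 7.164477825164795) 0.03626242349816633
t 9.525 shift cm [ 1.60e-01 -1.00e-02  1.23e+01] turn [-0.   0.  -0.1] rows>= 2.0
```

View pics/w6.png

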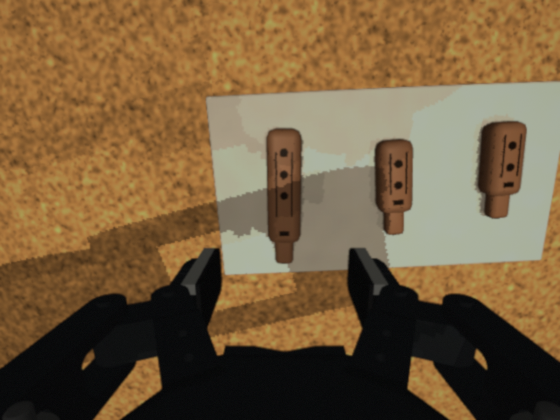

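The picture shows the long whistle with three holes at (284,130) to (284,263), beak towards the gripper. The short ones are to its right. I'll go down and grip it.

Emit:
{"op": "play_rows", "data": {"plan": [{"tx":0.4,"ty":0,"tz":5,"rx":0,"ry":0,"rz":0,"hand":0.7},{"tx":0.4,"ty":0,"tz":10,"rx":0,"ry":0,"rz":0,"hand":0.7},{"tx":0.4,"ty":0,"tz":12.4,"rx":0,"ry":0,"rz":0,"hand":0.7},{"tx":0.4,"ty":0,"tz":12.4,"rx":0,"ry":0,"rz":0,"hand":0.7},{"tx":0.4,"ty":0,"tz":12.4,"rx":0,"ry":0,"rz":0,"hand":0.15},{"tx":0.4,"ty":0,"tz":12.4,"rx":0,"ry":0,"rz":0,"hand":0.15},{"tx":0.4,"ty":0,"tz":12.4,"rx":0,"ry":0,"rz":0,"hand":0.15},{"tx":0.4,"ty":0,"tz":12.4,"rx":0,"ry":0,"rz":0,"hand":0.15},{"tx":0.4,"ty":0,"tz":12.4,"rx":0,"ry":0,"rz":0,"hand":0.15},{"tx":0.4,"ty":0,"tz":12.4,"rx":0,"ry":0,"rz":0,"hand":0.15}], "newtons": 50}}

```text
t: 10.78
eef_pos: [0.4481, 0.2363, 0.0185]
orientation: [0.656, 0.755, 0.002, 0.001]
force: [0.6, -2.1, 6.6]
opening: 0.0264
grasp_force: 51.0
```

Emit:
{"op": "play_rows", "data": {"plan": [{"tx":0,"ty":0,"tz":-5,"rx":0,"ry":0,"rz":0,"hand":0.15},{"tx":0,"ty":0,"tz":-10,"rx":0,"ry":0,"rz":0,"hand":0.15},{"tx":0,"ty":0,"tz":-15,"rx":0,"ry":0,"rz":0,"hand":0.15},{"tx":0,"ty":0,"tz":-20,"rx":0,"ry":0,"rz":0,"hand":0.15},{"tx":0,"ty":0,"tz":-20,"rx":0,"ry":0,"rz":0,"hand":0.15},{"tx":0,"ty":0,"tz":-20,"rx":0,"ry":0,"rz":0,"hand":0.15},{"tx":0,"ty":0,"tz":-20,"rx":0,"ry":0,"rz":0,"hand":0.15}]}}

```text
t: 11.65
eef_pos: [0.4452, 0.2354, 0.2145]
orientation: [0.656, 0.755, -0.001, -0.001]
force: [0.4, -0.8, -1.7]
opening: 0.0269
grasp_force: 50.2
```

```bash
python3 - <<'E'
from h import *
p,d=snap('wrist','w7'); z=np.load('w7.npz'); P=cloud('w7'); M=R.from_quat(z['q']).as_matrix(); Q=(P-z['pos'])@M
C=p.astype(int)
k=(abs(Q[...,1])<.025)&(Q[...,0]>.012)&(Q[...,0]<.09)&(Q[...,2]<.02)&(Q[...,2]>-.05)
q=Q[k]; print(len(q),q.min(0),q.max(0),cv2.minAreaRect(q[:,:2].astype(np.float32)*1000))
for x in np.arange(.014,.07,.004):
    s=q[(abs(q[:,0]-x)<.002)]
    if len(s)>3: print(x.round(3),s[:,1].min().round(4),s[:,1].max().round(4),np.median(s[abs(s[:,1])<.008][:,2]).round(4))
# beak side visible?
k=(abs(Q[...,1])<.012)&(Q[...,0]<-.03)&(Q[...,0]>-.09)&(Q[...,2]<.02)&(Q[...,2]>-.03); print('beak',k.sum(), Q[k].min(0) if k.any() else '')
E
```

```text
7754 [ 0.01200161 -0.02499934 -0.04999844] [ 0.05626699  0.02499619 -0.00023901] ((34.13490295410156, -0.003627777099609375), (49.99554443359375, 44.26350402832031), 89.99447631835938)
0.014 -0.025 0.025 -0.0183
0.018 -0.0133 0.0147 -0.0183
0.022 -0.0133 0.0146 -0.0185
0.026 -0.0131 0.0144 -0.0182
0.03 -0.0134 0.0143 -0.0183
0.034 -0.0133 0.0146 -0.0184
0.038 -0.0132 0.0146 -0.0185
0.042 -0.0135 0.0145 -0.0183
0.046 -0.0135 0.0143 -0.0182
0.05 -0.0134 0.0142 -0.0178
0.054 -0.012 0.0128 -0.0157
0.058 -0.0068 0.0078 -0.007
beak 472 [-0.04161818 -0.01187576 -0.01969639]
```

```bash
cat >> h.py <<'E'
L=np.array([.776,-.0325,.260]); s3=3**.5/2
CX=np.array([s3,0,.5]); CZ=np.array([-.5,0,s3])
MT=np.column_stack([-CX,[0,1,0],-CZ]); MID=np.array([-.0005,.0005,-.0063])
def aim(dist): to(L-dist*CX-MT@MID,MT)
E
python3 -c "
from h import *
aim(.18)"
```

```text
t 11.7 shift cm [-29.04  13.87   5.  ] turn [-21.6 -24.7 -80. ] rows>= 9.0
```

Emit:
{"op": "play_rows", "data": {"plan": [{"tx":-29,"ty":13.9,"tz":5,"rx":-21.6,"ry":-24.7,"rz":-80,"hand":0.15},{"tx":-29,"ty":13.9,"tz":5,"rx":-21.6,"ry":-24.7,"rz":-80,"hand":0.15},{"tx":-29,"ty":13.9,"tz":5,"rx":-21.6,"ry":-24.7,"rz":-80,"hand":0.15},{"tx":-29,"ty":13.9,"tz":5,"rx":-21.6,"ry":-24.7,"rz":-80,"hand":0.15},{"tx":-29,"ty":13.9,"tz":5,"rx":-21.6,"ry":-24.7,"rz":-80,"hand":0.15},{"tx":-29,"ty":13.9,"tz":5,"rx":-21.6,"ry":-24.7,"rz":-80,"hand":0.15},{"tx":-29,"ty":13.9,"tz":5,"rx":-21.6,"ry":-24.7,"rz":-80,"hand":0.15},{"tx":-29,"ty":13.9,"tz":5,"rx":-21.6,"ry":-24.7,"rz":-80,"hand":0.15},{"tx":-29,"ty":13.9,"tz":5,"rx":-21.6,"ry":-24.7,"rz":-80,"hand":0.15},{"tx":-29,"ty":13.9,"tz":5,"rx":-21.6,"ry":-24.7,"rz":-80,"hand":0.15},{"tx":-29,"ty":13.9,"tz":5,"rx":-21.6,"ry":-24.7,"rz":-80,"hand":0.15},{"tx":-29,"ty":13.9,"tz":5,"rx":-21.6,"ry":-24.7,"rz":-80,"hand":0.15}]}}

```text
t: 13.2
eef_pos: [0.6245, -0.0318, 0.1665]
orientation: [0.0, 0.966, 0.001, 0.26]
force: [0.0, -0.2, -2.0]
opening: 0.027
grasp_force: 50.1
```

```bash
python3 - <<'E'
from h import *
aim(.11); o=get_obs(); print(o['eef_pos'],o['joints'].round(2),o['grasp_force'])
# camera head seen from scene: fit box side and barrel front, in the assumed lens frame
for f in ('scene0','top0'):
    P=cloud(f); Q=np.stack([(P-L)@CX,P[...,1]-L[1],(P-L)@CZ],-1)
    k=(Q[...,0]>-.02)&(Q[...,0]<.1)&(abs(Q[...,1])<.05)&(abs(Q[...,2])<.045)&(P[...,2]>.2)
    q=Q[k]
    for x in np.arange(-.012,.1,.006):
        s=q[abs(q[:,0]-x)<.003]
        if len(s)>4: print(f,x.round(3),len(s),s[:,1].min().round(3),s[:,1].max().round(3),s[:,2].min().round(3),s[:,2].max().round(3))
E
```

```text
t 13.2 shift cm [-6.74 -0.12  0.13] turn [ 0.1  0.1 -0. ] rows>= 2.0
[ 0.62451764 -0.03177355  0.16654848] [-0.19 -0.22  2.04  0.13  0.81 -1.83] 50.061848759651184
scene0 -0.006 7 -0.015 0.002 -0.004 0.02
scene0 0.0 34 -0.017 0.005 -0.012 0.021
scene0 0.006 35 -0.017 0.006 -0.011 0.021
scene0 0.012 34 -0.018 0.009 -0.013 0.02
scene0 0.018 36 -0.018 0.006 -0.013 0.021
scene0 0.024 16 -0.018 0.004 -0.007 0.021
scene0 0.03 10 -0.023 0.02 -0.007 0.024
scene0 0.036 67 -0.025 0.022 -0.02 0.025
scene0 0.042 59 -0.024 0.02 -0.023 0.025
scene0 0.048 62 -0.025 0.02 -0.019 0.025
scene0 0.054 66 -0.025 0.022 -0.019 0.026
scene0 0.06 66 -0.025 0.025 -0.021 0.026
scene0 0.066 59 -0.026 0.024 -0.02 0.025
scene0 0.072 71 -0.026 0.022 -0.043 0.026
scene0 0.078 83 -0.025 0.027 -0.045 0.025
scene0 0.084 232 -0.023 0.029 -0.045 0.025
scene0 0.09 65 -0.022 0.022 -0.045 0.023
scene0 0.096 65 -0.016 0.021 -0.035 0.002
top0 0.0 23 -0.018 0.019 0.004 0.021
top0 0.006 52 -0.018 0.019 0.002 0.023
top0 0.012 51 -0.017 0.019 0.001 0.022
top0 0.018 50 -0.017 0.019 -0.002 0.022
top0 0.024 45 -0.017 0.018 0.006 0.023
top0 0.03 40 -0.016 0.018 0.007 0.024
top0 0.036 72 -0.025 0.025 -0.009 0.027
top0 0.042 73 -0.025 0.025 -0.012 0.027
top0 0.048 69 -0.025 0.025 -0.013 0.028
top0 0.054 74 -0.024 0.025 -0.011 0.028
top0 0.06 73 -0.024 0.025 -0.014 0.027
top0 0.066 77 -0.024 0.025 -0.018 0.029
top0 0.072 76 -0.023 0.025 -0.017 0.027
top0 0.078 76 -0.025 0.025 0.001 0.028
top0 0.084 80 -0.025 0.025 -0.015 0.026
top0 0.09 105 -0.023 0.023 -0.032 0.026
top0 0.096 44 -0.018 0.018 -0.033 0.013
```

Emit:
{"op": "play_rows", "data": {"plan": [{"tx":-1.5,"ty":-0.1,"tz":0,"rx":0,"ry":0,"rz":0,"hand":0.15},{"tx":-3,"ty":-0.1,"tz":0,"rx":0,"ry":0,"rz":0,"hand":0.15},{"tx":-4.5,"ty":-0.1,"tz":0,"rx":0,"ry":0,"rz":0,"hand":0.15},{"tx":-6,"ty":-0.1,"tz":0,"rx":0,"ry":0,"rz":0,"hand":0.15},{"tx":-6.7,"ty":-0.1,"tz":0,"rx":0,"ry":0,"rz":0,"hand":0.15},{"tx":-6.7,"ty":-0.1,"tz":0,"rx":0,"ry":0,"rz":0,"hand":0.15},{"tx":-6.7,"ty":-0.1,"tz":0,"rx":0,"ry":0,"rz":0,"hand":0.15},{"tx":-6.7,"ty":-0.1,"tz":0,"rx":0,"ry":0,"rz":0,"hand":0.15}]}}

```text
t: 14.2
eef_pos: [0.6816, -0.0331, 0.1994]
orientation: [-0.0, 0.966, 0.001, 0.26]
force: [-0.1, 0.1, -0.8]
opening: 0.0273
grasp_force: 50.1
```

```bash
python3 - <<'E'
from h import *
aim(.11); o=get_obs(); print(o['force'],abs(o['qd']).max())
p,d=snap('wrist','w8'); z=np.load('w8.npz'); P=cloud('w8'); M=R.from_quat(z['q']).as_matrix(); Q=(P-z['pos'])@M
q=Q[(abs(Q[...,1])<.016)&(Q[...,0]>.016)&(Q[...,0]<.09)&(Q[...,2]<.02)&(Q[...,2]>-.03)]
print(q.max(0)); 
for x in(.022,.046):
    s=q[abs(q[:,0]-x)<.003]; print(x,s[:,1].min(),s[:,1].max(),np.median(s[:,2]))
p,d=snap('scene','s8'); cv2.imwrite('pics/s8c.png',cv2.resize(p[100:350,200:450,::-1],(600,600)))
E
```

```text
t 14.2 shift cm [-0.16  0.01  0.1 ] turn [ 0.1  0.1 -0. ] rows>= 1.0
[-0.06402505  0.11464901 -0.79570152] 0.002010301602761011
[ 0.05493526  0.01504667 -0.00040911]
0.022 -0.012843415902558167 0.014868398237929716 -0.017650198162649722
0.046 -0.013176490171870885 0.014610291965852134 -0.017512029558238024
```

View pics/s8c.png

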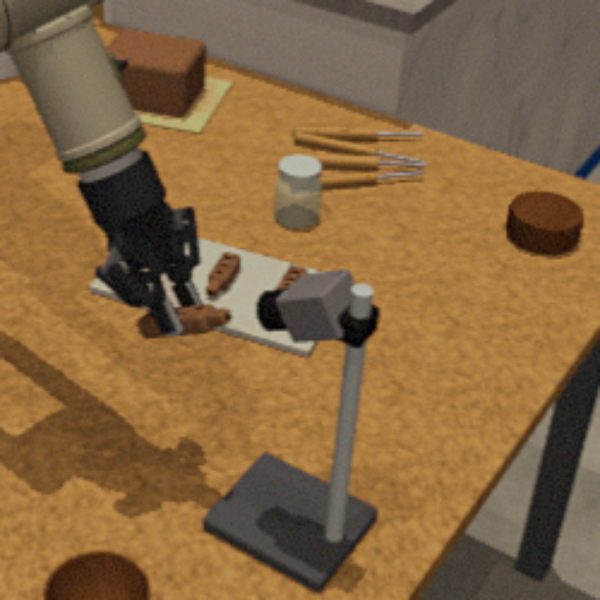

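The whistle is in front of the lens with its beak, at (225,317), pointing at the barrel at (268,310). The remaining errors are about 2 mm. I'll hold it still briefly, then hand in.

Emit:
{"op": "play_rows", "data": {"plan": [{"tx":-0.1,"ty":0,"tz":0,"rx":0,"ry":0,"rz":0,"hand":0.15},{"tx":-0.1,"ty":0,"tz":0,"rx":0,"ry":0,"rz":0,"hand":0.15},{"tx":-0.1,"ty":0,"tz":0,"rx":0,"ry":0,"rz":0,"hand":0.15},{"tx":-0.1,"ty":0,"tz":0,"rx":0,"ry":0,"rz":0,"hand":0.15},{"tx":-0.1,"ty":0,"tz":0,"rx":0,"ry":0,"rz":0,"hand":0.15},{"tx":-0.1,"ty":0,"tz":0,"rx":0,"ry":0,"rz":0,"hand":0.15}]}}

```text
t: 15.05
eef_pos: [0.6829, -0.0331, 0.2004]
orientation: [-0.0, 0.966, 0.001, 0.26]
force: [0.3, 0.7, -0.7]
opening: 0.0268
grasp_force: 50.1
```

```bash
python3 -c "
from h import *
aim(.11); print(job_done())"
```

```text
t 15.05 shift cm [0.01 0.01 0.12] turn [ 0.1  0.1 -0. ] rows>= 1.0
the job is handed in; nothing more can be done
None
```

I handed the job in at about 15 s: the gouge lies released in both notches of its rest, and the long whistle is held still in front of the lens, about 1 mm from its target by my measurements; no verdict came back.

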